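Tip a carton into its pantry lane and bed the bookend

ROBOT

A 6-joint arm with a two-finger parallel gripper is mounted at the origin on a cart in front of the work surface, level with it; the furniture and walls round the work are solid. World frame = base frame: x ahead of the robot, y to its left, z up, the work surface at z = 0. Lengths are in m, angles in degrees, forces in N, time in s.
With the tool pointing down it reaches from about 0.4 to 0.825 m from the base axis. Payload 7 kg.
Tool frame: the origin (TCP) lies on the centre line of the jaws, within the pads' length; the fingertips stand 19 mm ahead of it and the grasp point (between the pads) is the TCP (r.tip_extent is the distance from the TCP to the fingertips, in m); z points along the fingers, y is the line along which they close (so a half turn about z gives the same grasp; the last joint's range is limited). The gripper opens to 88 mm and grips with 3 to 60 N. Pads are 19 mm wide; open, the fingers measure 130 mm over their backs; the gripper's body (78 mm by 193 mm) begins 47 mm behind the grasp point.
Start: joints at [93.455, 20.546, 0.682, 0, -70.136, -16.507], TCP at [0.152, 0.658, 0.246] pointing down, gripper open.
Joint ranges: [-176.03, 176.03], [-82.01, 121.73], [-58.28, 71.71], [-173.87, 95.51], [-174.79, -0.11], [-173.66, 173.66]. Speed limits (degrees/s): [136.94, 136.94, 172.46, 180, 180, 180].

INTERFACE

Orientations are given as [roll, pitch, yaw] about the fixed x, y, z axes, in that order (R = Rz(yaw) Ry(pitch) Rx(roll)).
In Python, from plant import r gives the robot as it stands. The module is installed in compiled form; this text tells all that it offers.
- The arm moves only by the tool jog_arm, never from a script. Its argument "deltas" is a list that holds one entry, the list of rows, each a list of 5 numbers: the opening, from -1 (shut) to 1 (fully open), then the shift along the world's x, y, z in cm, then the turn about the world's z in rad. In form: [[[claw, dx, dy, dz, turn], ...]]. A call has 1 to 8 rows; each row shifts and turns the commanded pose from where the row before left it; what a row does not reach is not made up. A row lasts 1/8 s, in which the tool goes at most 62.5 mm and 10.7 degrees, less where a joint would pass 70% of its speed; a pose out of reach is approached as far as the arm can. A call with a gripper value outside its range is refused whole. The fingers move at their own pace and stop on an object; "force" is the grip in N (left out, the last holds). Time passes only in rows, so rows that do not move let the fingers close. It gives the time, the measured TCP pose, the force, the opening and the grip force at its end, in the units of the state.
- r.get_state(): the state, without advancing time (a new reading comes with each control period).
- r.capture(name): name is "scene" or "top"; returns the picture (384x512x3 uint8, blue, green, red); there is no depth.
- r.camera_info(name): a dict with "fx", "fy", "cx", "cy" (pixels), "view" (4x4, takes a point from world to camera coordinates). Camera axes: x right, y up, looking along -z (the intrinsics and any distortion apply to the point x, -y, -z); pixel columns grow to the right and rows downward; lengths in m; the calibration is good to about 2 mm. A picture is of the moment at which its call begins. camera_info takes no time and is no camera call.
- r.close_job(): hands the job in; it is judged then, once.
The state is a dict: "time_s": time; "joints": joint angles; "qd": joint speeds; "joint_torque": joint torques, N m; "tcp_pos": TCP position; "eef_rot": TCP orientation; "contact_force": force on the tool from outside, world axes, zero at the start; "moment": the same for the moment, N m; "gripper_width": finger opening in m; "gripper_force": force on a finger pad.
Only numpy, scipy, OpenCV 4.12 (cv2) and the standard library are available. Lean on these libraries where they do the work, as an engineer would, in place of code of your own. Each camera call takes 0.05 s, during which the arm holds its last target. There are 200 camera calls.

TASK

Tip the tall carton over onto its broad face with a push near its top, so that it falls along the wooden lane with its top towards the sliding bookend; do not lift it. Then push the carton by its foot along the lane until the stiff bookend is fully home against the lane's rear board, and press it there firmly, at about 18 newtons, for half a second, never pressing the carton with more than 25 newtons. Leave the carton lying flat, straight and touching the bookend, and do not disturb the honey jar, salt shaker and tub beside the lane.

Things in the scene. Friction and masses are not known exactly. Their poses are not given: they have to be found in the camera images.
- rack: Lane: fixed low light-wood tray, 340 x 110 mm, lying crosswise. Origin: centre of its underside; x runs along the lane from the open front end (x = -170 mm, no wall) to the rear board (face at x = +158, top at z = 60); y across, z up. Floor top at z = 10 mm; side walls: inner faces at y = +-45, tops at z = 36.
- bookend: Darker wooden block in the lane, 18 x 86 mm, 54 high above the lane floor, grey facing, small steel knob on top. Origin: middle of its face towards the open end, at floor height; axes as the rack's. Slides only along rack x, with about 8 N friction, and stays where left. Face starts at x = 88 to 108 mm of the rack; fully home, at a hard stop, it is at x = 138 mm.
- carton: Cardboard carton with pale paper panels, 45 (x) x 80 (y) x 150 (z) mm, 0.25 to 0.5 kg, balance point in its middle. Stands upright on the lane floor near the open end. Origin: centre of its underside; z to its top, x (thin way) towards the bookend at the start. Tipped over its far bottom edge it lies with its top short of the bookend, its foot face towards the open end.
- carton_top (a point): Centre of the carton's top face, 150 mm along z from its origin.
- honey: Honey jar, 62 across, 118 tall, standing beside the lane on the side away from the robot; origin: centre of its underside. Leave alone.
- shaker: Salt shaker, 44 across, 90 tall, standing beside the lane on the side away from the robot; origin: centre of its underside. Leave alone.
- tub: Pale tub with a grey lid, 72 across, 81 tall, standing beside the lane on the side away from the robot; origin: centre of its underside. Leave alone.
Things that resemble listed ones, but are neither listed nor needed, are in the scene too. What is shaped like the carton but purple or turquoise is not meant.

How it is judged (in metres and radians):
On the way, in this order (a step that is already met when the one before it is completed fails the run):
1. the carton lies on its broad face in the lane, its top towards the bookend (angle between carton's own z axis and vertical above 1.5 rad and angle between carton's own x axis and vertical above 3.04 rad and height (world z) of carton below 0.045 m and angle between the z axis of carton and the x axis of rack, either way round below 0.12 rad and distance between carton_top and bookend below 0.12 m), for 0.2 s.
2. the bookend is fully home (face at least 135.5 mm along the rack) and the carton presses on it with more than 13 N for 0.3 s (x of bookend in the frame of rack above 0.1355 m and contact force between carton and bookend above 13 N), for 0.3 s.
At the end, for the whole second after the job is handed in: The carton lies at rest on its broad face on the lane floor (within about 4 degrees of flat, within 0.08 rad of straight along the lane), its top face within 3 mm of the bookend's face, and the bookend's face is at least 135.5 mm along the rack (fully home is 138 mm) (angle between carton's own z axis and vertical above 1.5 rad and angle between carton's own x axis and vertical above 3.04 rad and height (world z) of carton below 0.045 m and angle between the z axis of carton and the x axis of rack, either way round below 0.08 rad and x of carton_top in the frame of bookend between -0.003 and 0.003 m and linear speed of carton below 0.01 m/s and x of bookend in the frame of rack above 0.1355 m); the robot touches nothing.
It fails at once if the carton is pressed by the fingers with more than 25 N (contact force between the fingers and carton above 25 N).
It fails at once if the carton is lifted off the lane instead of being tipped over its edge (height (world z) of carton above 0.06 m).
It fails at once if the honey jar is moved more than 20 mm or knocked over (distance of honey from where it was at the start of the episode above 0.02 m or angle between honey's own z axis and vertical above 0.3 rad).
It fails at once if the salt shaker is moved more than 20 mm or knocked over (distance of shaker from where it was at the start of the episode above 0.02 m or angle between shaker's own z axis and vertical above 0.3 rad).
It fails at once if the yeast tub is moved more than 20 mm or knocked over (distance of tub from where it was at the start of the episode above 0.02 m or angle between tub's own z axis and vertical above 0.3 rad).
It also fails if it takes over 64 s, if anything falls off the work surface, if the arm or the gripper's body presses on something with over 40 N, if the wrist force passes 120 N, or if a joint passes its speed limit or range.

## Working session

There is one attempt and no reset: what is moved stays moved. The work goes in short steps, Python scripts to look and compute and a tool call to move; the robot and the scene stay as the last step left them, time stands still between calls to the robot, and variables do not carry over. Pictures are saved under pics/ and viewed, at most 10 in all, crops included, and the job is handed in when it is done.

Besides the shell and the picture viewer there is one more tool, called after "Request:" by a JSON object that holds its "op" and its "data", one argument or row to a line. jog_arm: Moves the arm, as the interface text tells. Its arguments: {"type":"object","properties":{"deltas":{"type":"array"},"force":{"type":"number"}},"required":["deltas"]}

```bash
mkdir -p pics
python3 - <<'E'
from plant import r
import cv2
for n in("scene","top"):
    cv2.imwrite(f"pics/{n}0.png",r.capture(n)); i=r.camera_info(n); print(n,i)
print(r.get_state(), r.tip_extent)
E
```

```text
scene {'fx': 393.150266834111, 'fy': 393.150266834111, 'cx': 254.97244745754455, 'cy': 193.7252421135807, 'view': array([[-0.92246835, -0.38566311, -0.01777965,  0.50389444],
       [ 0.27312428, -0.68444962,  0.67596734, -0.30742326],
       [-0.27286494,  0.61870242,  0.73671707, -0.70306681],
       [ 0.        ,  0.        ,  0.        ,  1.        ]])}
top {'fx': 450.227491400645, 'fy': 450.227491400645, 'cx': 253.3539976190847, 'cy': 186.31642146518735, 'view': array([[ 0.00488063, -0.99900443, -0.04434336, -0.08787401],
       [ 0.99112694, -0.00105761,  0.13291456, -0.59684543],
       [-0.13282913, -0.0445986 ,  0.99013503, -1.00169086],
       [ 0.        ,  0.        ,  0.        ,  1.        ]])}
{'time_s': 0.1, 'joints': array([ 9.34548797e+01,  2.05874902e+01,  6.41500493e-01, -1.75448164e-02,
       -7.01367352e+01, -1.65074828e+01]), 'qd': array([ 0.08576462, -0.09673693,  0.11254101, -0.01034059, -0.01835571,
       -0.02859008]), 'joint_torque': array([-1.10089695e-03, -5.84166169e+01,  2.93748701e+01,  7.01551706e+00,
        1.00924724e-02, -5.90276227e-05]), 'tcp_pos': array([0.15237057, 0.65717393, 0.24473399]), 'eef_rot': array([ 1.79915998e+02, -7.69312823e-03, -1.30585707e+01]), 'contact_force': array([-0.09051215, -0.12819618, -0.50203312]), 'moment': array([ 0.04714226, -0.00905255,  0.03612814]), 'gripper_force': 0.0, 'gripper_width': 0.0875291328190911} 0.019
```

View pics/scene0.png

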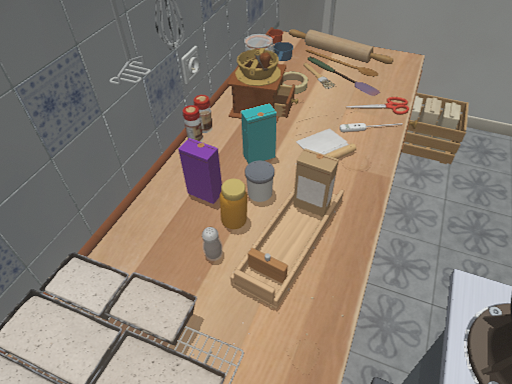

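View pics/top0.png

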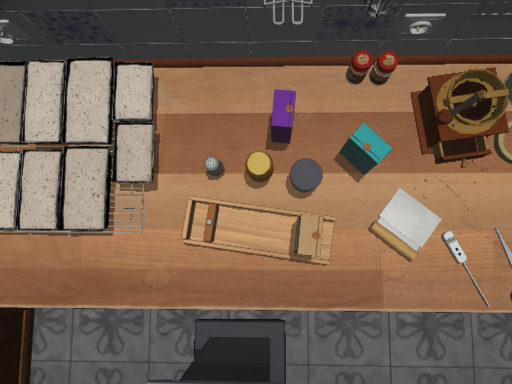

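The scene view shows the carton upright at (315,185) and the bookend at (267,263). In the top view the lane runs from its rear board (187,215) to the open end (333,245), with the carton top at about (311,235) and the bookend at (210,223). Next I'll enlarge the lane.

```bash
cat > h.py <<'E'
from plant import r
import numpy as np, cv2
def ray(n,u,v,z):
    i=r.camera_info(n);V=np.array(i["view"]);R=V[:3,:3];c=-R.T@V[:3,3]
    d=R.T@np.array([(u-i["cx"])/i["fx"],-(v-i["cy"])/i["fy"],-1.])
    return c+d*(z-c[2])/d[2]
def proj(n,p):
    i=r.camera_info(n);V=np.array(i["view"]);q=V[:3,:3]@np.array(p)+V[:3,3]
    return np.array([i["cx"]+i["fx"]*q[0]/-q[2], i["cy"]-i["fy"]*q[1]/-q[2]])
E
python3 - <<'E'
import cv2
t=cv2.imread("pics/top0.png")[190:270,175:345]; cv2.imwrite("pics/topc.png",cv2.resize(t,None,fx=4.7,fy=4.7,interpolation=cv2.INTER_CUBIC))
E
```

```text
(no output)
```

View pics/topc.png

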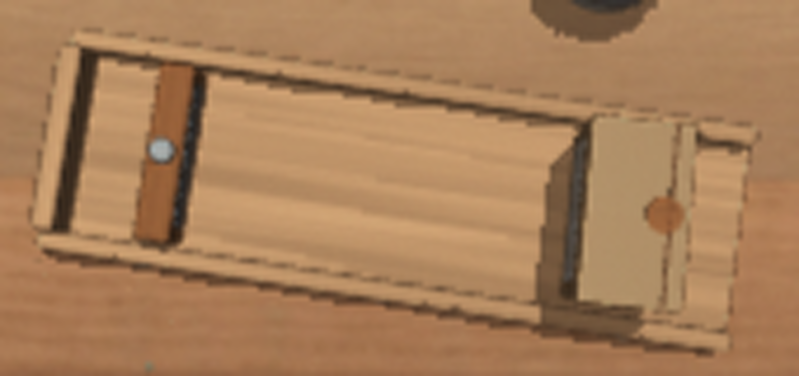

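The crop shows the rear board's outer corners at (75,32) and (35,235), the side-wall front ends at (757,130) and (725,340), and the carton's top outline at about (592,115), (697,125), (685,310), (578,300). The bookend's top edge is at x≈195 to 170.

Run:
```python
from h import *
P=lambda u,v,z: ray("top",175+u/4.7,190+v/4.7,z)
i=r.camera_info("top");V=np.array(i["view"]);print("cam",-V[:3,:3].T@V[:3,3])
A,B=P(75,32,.06),P(35,235,.06); C,D=P(757,130,.036),P(725,337,.036)
print("rear",A,B,np.linalg.norm(A-B),"front",C,D,np.linalg.norm(C-D))
m1,m2=(A+B)/2,(C+D)/2; ax=(m1-m2)[:2];L=np.linalg.norm(ax);ax/=L
yaw=np.arctan2(ax[1],ax[0]);print("len",L,"yaw",np.degrees(yaw))
O=(m1[:2]+m2[:2])/2
ay=np.array([-ax[1],ax[0]]);print("O",O,"ax",ax)
f=lambda p:((p[:2]-O)@ax,(p[:2]-O)@ay)
T=[P(*q,.16) for q in((592,115),(697,125),(685,310),(578,300))]
for q in T:print("carton",q,f(q))
c=np.mean(T,0);print("c",c,f(c),[np.linalg.norm(T[k]-T[k-1]) for k in range(4)])
for q in((197,70),(170,243)):print("be",f(P(*q,.064)))
for n,p in(("open",np.r_[O-ax*.17,0]),):print(p)
# scene check of carton top
print("scene proj",[proj("scene",t).round(0) for t in T], proj("scene",np.r_[O-.17*ax,0.01]),proj("scene",A),proj("scene",B))
for q,z in(((259,152),.118),((212,158),.09),((306,170),.081)):
  print(ray("top",*q,z),f(ray("top",*q,z)))
```

```text
cam [ 0.45892474 -0.13309177  1.06724203]
rear [0.57020705 0.05372059 0.06      ] [0.47292117 0.0706352  0.06      ] 0.0987453534565744 front [ 0.52517499 -0.27521065  0.036     ] [ 0.4262629 -0.2581118  0.036    ] 0.10037913749981107
len 0.33201949311498535 yaw 82.06325614875658
O [ 0.49864153 -0.10224167] ax [0.13807973 0.99042112]
carton [ 0.5234744  -0.18822624  0.16      ] (np.float64(-0.08173202039186808), np.float64(-0.0364677267962174))
carton [ 0.51928715 -0.23277294  0.16      ] (np.float64(-0.12643019050726295), np.float64(-0.038471588961633434))
carton [ 0.44131421 -0.22652435  0.16      ] (np.float64(-0.13100794063889534), np.float64(0.039617269349052825))
carton [ 0.44523245 -0.18161706  0.16      ] (np.float64(-0.08598977393183671), np.float64(0.041937349492999085))
c [ 0.48232705 -0.20728515  0.16      ] (np.float64(-0.10628998136746579), np.float64(0.0016538257710503237)) [np.float64(0.07852059890961717), np.float64(0.044743065107821625), np.float64(0.07822292239832322), np.float64(0.045077911503738244)]
be (np.float64(0.10244293457284065), np.float64(-0.03908528708658054))
be (np.float64(0.10253432208851299), np.float64(0.04383891286079257))
[ 0.47516797 -0.27061326  0.        ]
scene proj [array([297., 160.]), array([305., 148.]), array([339., 158.]), array([332., 171.])] [322.19658058 188.04750011] [232.88546242 268.15494323] [275.75055308 292.00957861]
[ 0.66070173 -0.10212336  0.118     ] (np.float64(0.022494399722478388), np.float64(-0.16049150698716186))
[0.65354938 0.00313602 0.09      ] (np.float64(0.1257579157390448), np.float64(-0.1388734892295304))
[ 0.62751497 -0.20503623  0.081     ] (np.float64(-0.08401509513203284), np.float64(-0.14183282070079573))
```

Request:
{"op": "jog_arm", "data": {
  "deltas": [
    [[-1,2.9,-3,0,-0.06],[-1,2.9,-3,0,-0.06],[-1,2.9,-3,0,-0.06],[-1,2.9,-3,0,-0.06],[-1,2.9,-3,0,-0.06],[-1,2.9,-3,0,-0.06],[-1,2.9,-3,0,-0.06],[-1,2.9,-3,0,-0.06]]
  ],
  "force": 30
}}

```text
time_s: 1.1
tcp_pos: [0.3851, 0.4163, 0.2453]
eef_rot: [180.0, 0.0, -40.7]
contact_force: [0.3, 0.2, 1.2]
gripper_width: 0.0132
gripper_force: 0.0
```

Request:
{"op": "jog_arm", "data": {
  "deltas": [
    [[-1,2.9,-3,0,-0.06],[-1,2.9,-3,0,-0.06],[-1,2.9,-3,0,-0.06],[-1,2.9,-3,0,-0.06],[-1,-0.2,-4.4,0,-0.06],[-1,-0.2,-4.4,0,-0.06],[-1,-0.2,-4.4,0,-0.06],[-1,-0.2,-4.4,0,-0.06]]
  ]
}}

```text
time_s: 2.1
tcp_pos: [0.492, 0.1201, 0.2453]
eef_rot: [180.0, 0.0, -68.2]
contact_force: [0.6, -0.1, 0.1]
gripper_width: 0.0001
gripper_force: 0.0
```

Request:
{"op": "jog_arm", "data": {
  "deltas": [
    [[-1,-0.2,-4.4,0,-0.06],[-1,-0.2,-4.4,0,-0.06],[-1,-0.2,-4.4,0,-0.06],[-1,-0.2,-4.4,0,-0.06],[-1,-0.2,-4.4,0,-0.06],[-1,-0.2,-4.4,0,-0.06],[-1,-0.2,-4.4,0,-0.06],[-1,-0.2,-4.4,0,-0.06]]
  ]
}}

```text
time_s: 3.1
tcp_pos: [0.476, -0.2318, 0.2454]
eef_rot: [180.0, 0.0, -95.7]
contact_force: [0.7, -0.3, 0.3]
gripper_width: 0.0005
gripper_force: 0.0
```

Request:
{"op": "jog_arm", "data": {
  "deltas": [
    [[-1,-0.2,-4.8,0,-0.04],[-1,0,0,-3,0],[-1,0,0,-3,0],[-1,0,0,-3,0],[-1,0,0,0,0]]
  ]
}}

```text
time_s: 3.72
tcp_pos: [0.4727, -0.2781, 0.1533]
eef_rot: [179.7, 0.0, -97.9]
contact_force: [-0.8, 0.5, -0.1]
gripper_width: 0.0008
gripper_force: 0.0
```

Run:
```python
from h import *
a=r.capture("top")[150:290,175:345];b=r.capture("scene")[110:310,200:400]
cv2.imwrite("pics/p1.png",np.hstack([cv2.resize(a,(486,400)),cv2.resize(b,(310,400))[:,:310]]))
s=r.get_state();print(s["tcp_pos"],s["contact_force"])
```

```text
[ 0.47475555 -0.27863965  0.15621017] [-0.2333914  -0.78664485  0.87267652]
```

View pics/p1.png

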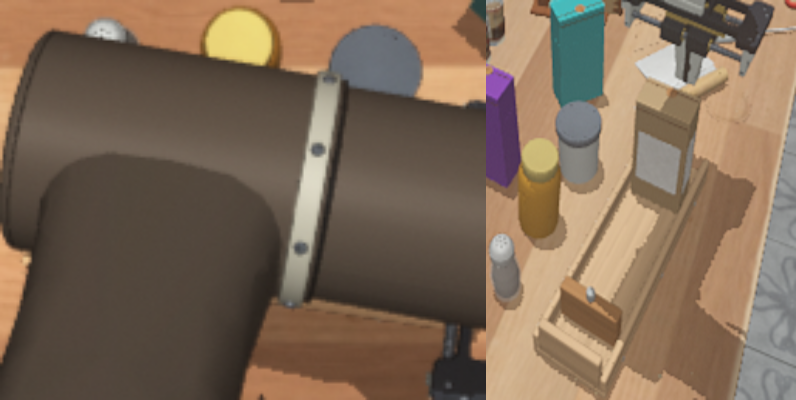

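The picture shows the closed fingers behind the carton's top on its open-end side, roughly centred, with the neighbouring items clear. I'll push now.

Request:
{"op": "jog_arm", "data": {
  "deltas": [
    [[-1,0.14,1,0,0],[-1,0.14,1,0,0],[-1,0.14,1,0,0],[-1,0.14,1,0,0],[-1,0.14,1,0,0],[-1,0.14,1,0,0],[-1,0.1,0.7,0,0],[-1,0.1,0.7,0,0]]
  ]
}}

```text
time_s: 4.82
tcp_pos: [0.4849, -0.2039, 0.1555]
eef_rot: [180.0, 0.0, -97.8]
contact_force: [-0.0, 0.3, -0.3]
gripper_width: 0.0005
gripper_force: 0.0
```

Request:
{"op": "jog_arm", "data": {
  "deltas": [
    [[-1,0.1,0.7,0,0],[-1,0.1,0.7,0,0],[-1,0,0,0,0],[-1,0,0,0,0],[-1,0,0,0,0]]
  ]
}}

```text
time_s: 5.45
tcp_pos: [0.4868, -0.1906, 0.1556]
eef_rot: [180.0, -0.0, -97.9]
contact_force: [-0.4, -0.0, -0.3]
gripper_width: 0.0003
gripper_force: 0.0
```

Run:
```python
from h import *
a=r.capture("top")[150:290,175:345];b=r.capture("scene")[110:310,200:400]
cv2.imwrite("pics/p2.png",np.hstack([cv2.resize(a,(400,400)),cv2.resize(b,(400,400))]))
s=r.get_state();print(s["tcp_pos"],s["contact_force"])
```

```text
[ 0.48678524 -0.19065782  0.15555419] [-0.22028962 -0.69362509  0.33160801]
```

View pics/p2.png

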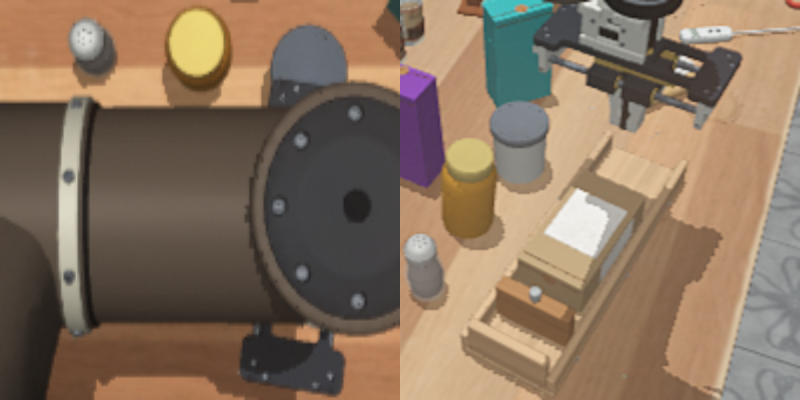

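The carton now lies flat in the lane with its top just short of the bookend, and the jars are undisturbed. I'll back off and lower behind its foot.

Request:
{"op": "jog_arm", "data": {
  "deltas": [
    [[-1,-0.28,-2,0,0],[-1,-0.28,-2,0,0],[-1,0,0,-3,0],[-1,0,0,-3,0],[-1,0,0,-3,0],[-1,0,0,-2.4,0],[-1,0,0,0,0]]
  ]
}}

```text
time_s: 6.42
tcp_pos: [0.4799, -0.2304, 0.04]
eef_rot: [179.8, -0.0, -97.9]
contact_force: [0.0, -0.5, -0.1]
gripper_width: 0.0004
gripper_force: 0.0
```

Run:
```python
from h import *
b=r.capture("scene")[140:270,220:370]
cv2.imwrite("pics/p3.png",cv2.resize(b,None,fx=4.6,fy=4.6,interpolation=cv2.INTER_CUBIC))
s=r.get_state();print(s["tcp_pos"],s["contact_force"])
```

```text
[ 0.4808847  -0.23063006  0.04126052] [ 0.05106699 -0.25837246 -0.31591419]
```

View pics/p3.png

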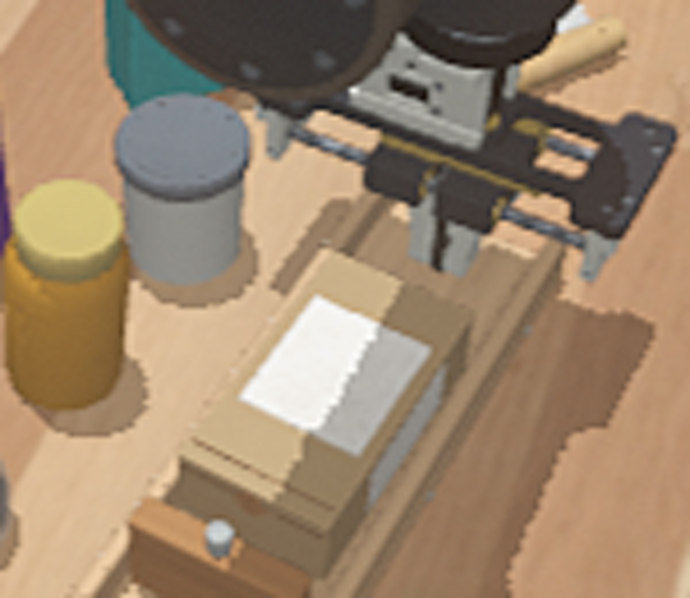

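The upper-face corners in this crop are the foot at (335,248) and (470,322), and the top at (185,455) and (328,530). The fingers stand in the lane behind the foot.

Run:
```python
from h import *
O=np.array([.498,-.1022]);ax=np.array([.1381,.9904]);ay=np.array([-.9904,.1381])
for q in((335,248),(470,322),(185,455),(328,530)):
    p=ray("scene",220+q[0]/4.6,140+q[1]/4.6,.055);print(p,(p[:2]-O)@ax,(p[:2]-O)@ay)
p=r.get_state()["tcp_pos"];print((p[:2]-O)@ax,(p[:2]-O)@ay)
```

```text
[ 0.5261715  -0.18422878  0.055     ] -0.0773508234245312 -0.03922922848548244
[ 0.44892133 -0.16214982  0.055     ] -0.06615206558888269 0.04032844668347951
[ 0.54816142 -0.03598046  0.055     ] 0.07251112440532755 -0.04053494916942093
[ 0.47363335 -0.02181475  0.055     ] 0.07624851936291734 0.03523393551641397
-0.12956075724250804 -0.0007851965278872913
```

Request:
{"op": "jog_arm", "data": {
  "deltas": [
    [[-1,0.14,1,0,0],[-1,0.14,1,0,0],[-1,0.14,1,0,0],[-1,0.07,0.5,0,0],[-1,0.07,0.5,0,0],[-1,0.04,0.3,0,0],[-1,0.04,0.3,0,0],[-1,0.04,0.3,0,0]]
  ]
}}

```text
time_s: 7.48
tcp_pos: [0.4882, -0.1816, 0.0417]
eef_rot: [-180.0, -0.0, -97.9]
contact_force: [-0.4, -3.7, 1.9]
gripper_width: 0.0003
gripper_force: 1.9
```

Request:
{"op": "jog_arm", "data": {
  "deltas": [
    [[-1,0.04,0.3,0,0],[-1,0.04,0.3,0,0],[-1,0.04,0.3,0,0],[-1,0.04,0.3,0,0],[-1,0.04,0.3,0,0],[-1,0.04,0.3,0,0]]
  ]
}}

```text
time_s: 8.22
tcp_pos: [0.4904, -0.1634, 0.0417]
eef_rot: [180.0, -0.0, -97.8]
contact_force: [-0.8, -5.4, 4.3]
gripper_width: 0.0005
gripper_force: 2.6
```

Request:
{"op": "jog_arm", "data": {
  "deltas": [
    [[-1,0.03,0.2,0,0],[-1,0.03,0.2,0,0],[-1,0.03,0.2,0,0],[-1,0.03,0.2,0,0]]
  ]
}}

```text
time_s: 8.72
tcp_pos: [0.4906, -0.1565, 0.0416]
eef_rot: [179.9, -0.1, -97.9]
contact_force: [-2.7, -13.8, 6.2]
gripper_width: 0.0005
gripper_force: 7.1
```

Request:
{"op": "jog_arm", "data": {
  "deltas": [
    [[-1,0.03,0.2,0,0],[-1,0.03,0.2,0,0],[-1,0.03,0.2,0,0],[-1,0.03,0.2,0,0]]
  ]
}}

```text
time_s: 9.22
tcp_pos: [0.4917, -0.1486, 0.0416]
eef_rot: [179.9, -0.1, -97.9]
contact_force: [-2.6, -14.3, 6.2]
gripper_width: 0.0007
gripper_force: 7.2
```

Run:
```python
from h import *
b=r.capture("scene")[140:270,220:370]
cv2.imwrite("pics/p4.png",cv2.resize(b,None,fx=4.6,fy=4.6,interpolation=cv2.INTER_CUBIC))
s=r.get_state();print(s["tcp_pos"],s["contact_force"],s["moment"])
```

```text
[ 0.49173311 -0.14843569  0.04160403] [ -2.53952965 -12.79644681   6.30276051] [-4.42157336  0.75234201 -0.14442493]
```

View pics/p4.png

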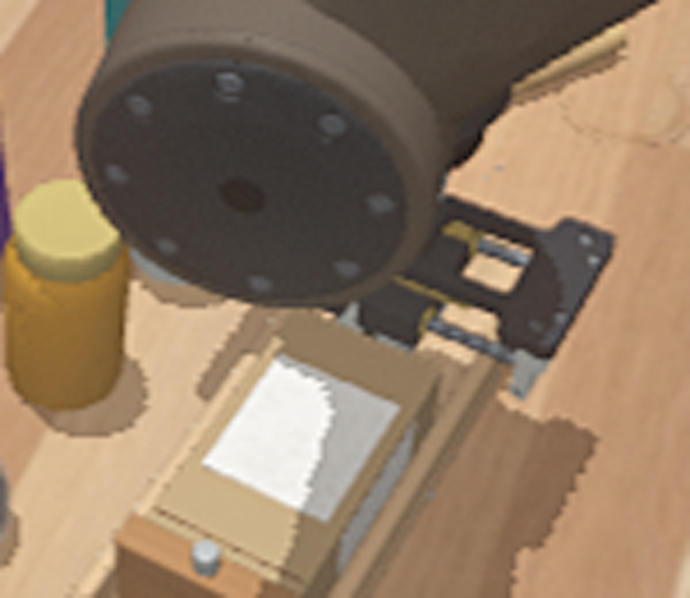

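The carton is flat and straight against the bookend, whose knob at (205,555) is moving with it. I'll keep pushing.

Request:
{"op": "jog_arm", "data": {
  "deltas": [
    [[-1,0.03,0.2,0,0],[-1,0.03,0.2,0,0],[-1,0.03,0.2,0,0],[-1,0.03,0.2,0,0],[-1,0.03,0.2,0,0],[-1,0.03,0.2,0,0],[-1,0.03,0.2,0,0]]
  ]
}}

```text
time_s: 10.15
tcp_pos: [0.4936, -0.1347, 0.0416]
eef_rot: [179.9, -0.1, -97.9]
contact_force: [-3.3, -14.3, 6.4]
gripper_width: 0.0004
gripper_force: 7.3
```

Request:
{"op": "jog_arm", "data": {
  "deltas": [
    [[-1,0.015,0.1,0,0],[-1,0.015,0.1,0,0],[-1,0.015,0.1,0,0],[-1,0.015,0.1,0,0]]
  ]
}}

```text
time_s: 10.65
tcp_pos: [0.4943, -0.1307, 0.0416]
eef_rot: [179.9, -0.1, -97.9]
contact_force: [-2.7, -15.4, 6.8]
gripper_width: 0.0004
gripper_force: 7.3
```

Request:
{"op": "jog_arm", "data": {
  "deltas": [
    [[-1,0.015,0.1,0,0],[-1,0.015,0.1,0,0],[-1,0.015,0.1,0,0]]
  ]
}}

```text
time_s: 11.02
tcp_pos: [0.4947, -0.1278, 0.0416]
eef_rot: [179.9, -0.1, -97.9]
contact_force: [-2.5, -14.4, 6.3]
gripper_width: 0.0005
gripper_force: 7.3
```

Request:
{"op": "jog_arm", "data": {
  "deltas": [
    [[-1,0.007,0.05,0,0],[-1,0.007,0.05,0,0]]
  ]
}}

```text
time_s: 11.28
tcp_pos: [0.4948, -0.1268, 0.0416]
eef_rot: [179.9, -0.1, -97.9]
contact_force: [-2.6, -14.2, 6.9]
gripper_width: 0.0006
gripper_force: 7.3
```

Request:
{"op": "jog_arm", "data": {
  "deltas": [
    [[-1,0.007,0.05,0,0],[-1,0.007,0.05,0,0]]
  ]
}}

```text
time_s: 11.52
tcp_pos: [0.4949, -0.1258, 0.0416]
eef_rot: [179.9, -0.1, -97.9]
contact_force: [-2.5, -15.0, 6.6]
gripper_width: 0.0
gripper_force: 7.3
```

Request:
{"op": "jog_arm", "data": {
  "deltas": [
    [[-1,0.004,0.03,0,0],[-1,0.004,0.03,0,0]]
  ]
}}

```text
time_s: 11.78
tcp_pos: [0.495, -0.1251, 0.0416]
eef_rot: [179.9, -0.1, -97.9]
contact_force: [-3.0, -15.2, 6.6]
gripper_width: 0.0002
gripper_force: 7.3
```

Request:
{"op": "jog_arm", "data": {
  "deltas": [
    [[-1,0.004,0.03,0,0]]
  ]
}}

```text
time_s: 11.9
tcp_pos: [0.495, -0.1249, 0.0416]
eef_rot: [179.9, -0.1, -97.9]
contact_force: [-2.7, -14.3, 6.6]
gripper_width: 0.0007
gripper_force: 7.3
```

Request:
{"op": "jog_arm", "data": {
  "deltas": [
    [[-1,0.004,0.03,0,0]]
  ]
}}

```text
time_s: 12.02
tcp_pos: [0.4951, -0.1246, 0.0416]
eef_rot: [179.9, -0.1, -97.9]
contact_force: [-3.1, -14.3, 7.1]
gripper_width: 0.0004
gripper_force: 7.3
```

Request:
{"op": "jog_arm", "data": {
  "deltas": [
    [[-1,0.004,0.03,0,0]]
  ]
}}

```text
time_s: 12.15
tcp_pos: [0.4952, -0.1243, 0.0416]
eef_rot: [179.9, -0.1, -97.9]
contact_force: [-2.1, -14.5, 6.8]
gripper_width: 0.0005
gripper_force: 7.3
```

Request:
{"op": "jog_arm", "data": {
  "deltas": [
    [[-1,0.003,0.025,0,0],[-1,0.003,0.025,0,0]]
  ]
}}

```text
time_s: 12.4
tcp_pos: [0.4952, -0.1238, 0.0416]
eef_rot: [179.9, -0.1, -97.9]
contact_force: [-2.8, -14.5, 7.2]
gripper_width: 0.0004
gripper_force: 7.3
```

Request:
{"op": "jog_arm", "data": {
  "deltas": [
    [[-1,0.003,0.025,0,0],[-1,0.003,0.025,0,0]]
  ]
}}

```text
time_s: 12.65
tcp_pos: [0.4952, -0.1235, 0.0416]
eef_rot: [179.9, -0.1, -97.9]
contact_force: [-1.8, -17.4, 6.4]
gripper_width: 0.0004
gripper_force: 8.9
```

Request:
{"op": "jog_arm", "data": {
  "deltas": [
    [[-1,0.001,0.01,0,0]]
  ]
}}

```text
time_s: 12.78
tcp_pos: [0.4953, -0.1235, 0.0416]
eef_rot: [179.9, -0.1, -97.9]
contact_force: [-2.2, -17.9, 5.6]
gripper_width: 0.0006
gripper_force: 8.9
```

Request:
{"op": "jog_arm", "data": {
  "deltas": [
    [[-1,0,0,0,0],[-1,0,0,0,0]]
  ]
}}

```text
time_s: 13.02
tcp_pos: [0.4952, -0.1235, 0.0416]
eef_rot: [179.9, -0.1, -97.9]
contact_force: [-2.5, -17.8, 6.9]
gripper_width: 0.0004
gripper_force: 8.6
```

Request:
{"op": "jog_arm", "data": {
  "deltas": [
    [[-1,0.002,0.012,0,0],[-1,0,0,0,0],[-1,0,0,0,0],[-1,0,0,0,0],[-1,0,0,0,0]]
  ]
}}

```text
time_s: 13.65
tcp_pos: [0.4953, -0.1235, 0.0416]
eef_rot: [179.9, -0.1, -97.9]
contact_force: [-3.1, -17.9, 5.9]
gripper_width: 0.0004
gripper_force: 9.0
```

Request:
{"op": "jog_arm", "data": {
  "deltas": [
    [[-1,0,0,0.02,0],[-1,0,0,0.02,0]]
  ]
}}

```text
time_s: 13.9
tcp_pos: [0.4951, -0.1234, 0.0416]
eef_rot: [179.9, -0.1, -97.9]
contact_force: [-0.7, -18.6, 0.5]
gripper_width: 0.0007
gripper_force: 9.1
```

Request:
{"op": "jog_arm", "data": {
  "deltas": [
    [[-1,0.001,0.01,0,0],[-1,0,0,0,0],[-1,0,0,0,0]]
  ]
}}

```text
time_s: 14.28
tcp_pos: [0.4951, -0.1235, 0.0416]
eef_rot: [179.8, -0.1, -97.9]
contact_force: [-0.8, -19.3, 2.4]
gripper_width: 0.0003
gripper_force: 9.4
```

Request:
{"op": "jog_arm", "data": {
  "deltas": [
    [[-1,0.001,0.01,0,0],[-1,0,0,0,0],[-1,0,0,0,0],[-1,0,0,0,0],[-1,0,0,0,0]]
  ]
}}

```text
time_s: 14.9
tcp_pos: [0.4952, -0.1234, 0.0416]
eef_rot: [179.8, -0.1, -97.9]
contact_force: [0.2, -20.4, 2.2]
gripper_width: 0.0003
gripper_force: 9.8
```

Request:
{"op": "jog_arm", "data": {
  "deltas": [
    [[-1,-0.01,-0.1,0,0],[-1,-0.03,-0.2,0,0],[-1,-0.07,-0.5,0,0],[-1,-0.28,-2,0,0],[-1,-0.28,-2,0,0],[-1,0,0,5,0],[-1,0,0,5,0],[-1,0,0,5,0]]
  ]
}}

```text
time_s: 15.9
tcp_pos: [0.4897, -0.1693, 0.1933]
eef_rot: [180.0, 0.0, -97.8]
contact_force: [1.2, -0.1, -1.2]
gripper_width: 0.0005
gripper_force: 0.0
```

Request:
{"op": "jog_arm", "data": {
  "deltas": [
    [[-1,-0.5,-4,1,0],[-1,-0.5,-4,1,0],[-1,-0.5,-4,0,0],[-1,-0.5,-4,0,0],[-1,-1,-4,0,0],[-1,-1,-4,0,0],[-1,0,0,0,0]]
  ]
}}

```text
time_s: 16.77
tcp_pos: [0.4491, -0.4114, 0.211]
eef_rot: [179.9, 0.0, -98.0]
contact_force: [-0.5, 0.4, -0.7]
gripper_width: 0.0002
gripper_force: 0.0
```

Run:
```python
from h import *
a=r.capture("top")[140:270,160:345];b=r.capture("scene")[140:310,210:370]
cv2.imwrite("pics/p5.png",np.hstack([cv2.resize(a,(555,390)),cv2.resize(b,None,fx=2.294,fy=2.294)[:390,130:370]]))
cv2.imwrite("pics/p6.png",cv2.resize(a[50:],None,fx=4.3,fy=4.3,interpolation=cv2.INTER_CUBIC))
s=r.get_state();print(s["tcp_pos"],s["contact_force"])
```

```text
[ 0.44969334 -0.40950275  0.21137385] [-0.30722564  0.26718003 -0.65862865]
```

View pics/p6.png

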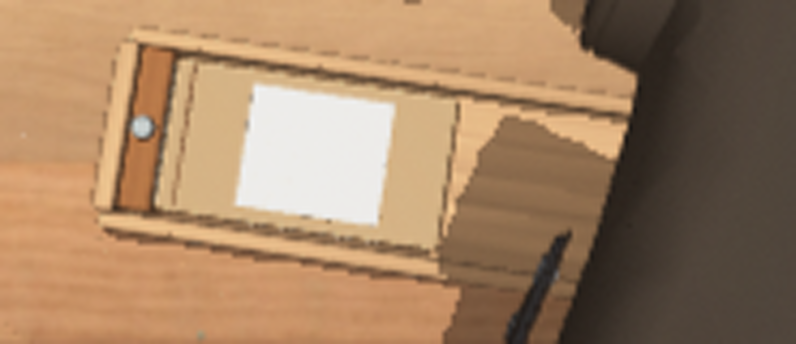

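The bookend is hard against the rear board (120–170 px). The carton lies flat and straight against it (165–455 px), and the arm is clear.

```bash
python3 -c "
from plant import r
print(r.close_job())"
```

```text
the job is handed in; nothing more can be done
None
```

I handed the job in without a verdict shown: the carton was tipped along the lane, the bookend pushed home and pressed at about 18–20 N by wrist force (readings never above about 21 N), and the final top view shows the carton flat, straight and against the bookend, though I didn't re-check the jars after the push.

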